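# Overview picture at the bench microscope

### The job

Take the overview picture of the wax block lying on the small bench microscope: with the fingertips push the black lugs on the rim of the objective turret, either way round, to step it until the shortest objective clicks into the light path under the camera; the lug with the round thumb pad, which marks that objective, then points straight to the front, away from the column. Only when it has clicked in, press the button of the camera's wireless release box all the way down and let it come up again. Only push and press, lift nothing, do not touch the objectives, and leave the wax block, the release box and the other things where they are.

Things in the scene. Friction and masses are not known exactly. Their poses are not given: they have to be found in the camera images.
- microscope: white bench microscope, fixed; origin on the bench under the turret axis, x to its back (light path, column), y to its left seen from the front, z up. Base 60 mm ahead of the axis to 130 mm behind it, 116 mm wide, 30 mm high; column 97 to 129 mm behind the axis, 160 mm high; arm 38 mm wide from the column to a round nose (radius 24 mm) over the axis, 136 to 160 mm above the bench
- camera_top (a point): centre of the top of the 36 mm square black camera on the arm, 190 mm above the bench, over the light path; the highest point of the microscope. Also on the arm: a small roller holder out of its left side (+y), to 48 mm from the turret axis, up to 149 mm above the bench
- turret_axis (a point): point on the turret's upright axis at half the height of the lugs, 119 mm above the bench; fixed to the microscope, axes as the microscope's, so -x points straight to the front. The turret is a level aluminium disc, radius 54 mm, with five black lugs out of its rim and five objectives under it
- turret (a joint): turret angle in rad, growing anticlockwise from above; 0 or any whole turn (6.283): shortest objective in the light path. Turns either way, several turns. Five click positions 1.2566 (72 degrees) apart, held by a sprung roller; pushed past half-way (0.63) it snaps on into the next. About 3 N at a lug moves it. Starts one or two steps from the goal
- plain_lug (a point): a point on one of the four plain lugs, 79 mm from the turret axis: bars 11 mm wide, 20 mm high (109 to 129 mm above the bench), out to 89 mm from the axis. The five lugs stand 72 degrees apart and one points straight to the front in each click position; this one is 72 degrees anticlockwise from the thumb pad's. At least 72 mm is free between neighbours for a shut gripper
- thumb_pad (a point): centre of the round thumb pad (30 mm across, 20 mm high, black like the lugs, 119 mm above the bench) at the end of the fifth lug, 78 mm from the turret axis, opposite to the shortest objective; turns with the turret
- short_objective (a point): lower end of the shortest objective, on its own axis, 91 mm above the bench; turns with the turret. Five steel objectives hang under the disc, 34 mm from the turret axis, 72 degrees apart, 17 (the shortest), 24, 29, 34 and 40 mm long, 21 to 27 mm across; each stands opposite to its own lug, the shortest opposite to the thumb pad. They must not be touched
- light_path (a point): point on the camera's upright light path, 34 mm behind the turret axis, 91 mm above the bench; fixed to the microscope
- block: loose wax block on a green cassette, 28 x 41 x 13 mm, lying on the round stage (92 mm across, 34 mm above the bench) in the light path; origin at the centre of its underside
- box_centre (a point): centre of the loose grey release box, 56 x 78 mm (its own x and y), 21 mm high, 0.35 kg, on rubber; this point lies 11.5 mm above its underside
- button_top (a point): centre of the top of the release box's one round white button (25 mm across, in a black collar), 30 mm above the bench when up; moves down with the button
- release_button (a joint): travel of the button in m, 0 up, 0.005 fully down; springs back, 1.4 N to start and 4.9 N fully down
- jar: loose specimen jar with a blue lid, 47 mm across, 60 mm high; origin at the centre of its underside
- cassette_stack: loose stack of green cassettes stuck together with wax, 29 x 49 x 36 mm; origin at the centre of its underside
- roll: loose white roll of labels, 58 mm across, 25 mm high; origin at the centre of its underside
- tweezers: loose steel forceps lying flat, 148 mm long along its own y, 14 mm high; origin at the centre of its underside

How it is judged:
By the outcome, as a careful person would: the job done as asked, in the order asked, and still so for the second after the job is handed in, with the robot touching nothing.
It also fails if it takes over 72 s, if anything falls off the work surface, if the arm or the gripper's body presses on something with over 40 N, if the wrist force passes 120 N, or if a joint passes its speed limit or range.

### The arm

A 6-joint arm with a two-finger parallel gripper is mounted at the origin on the work surface; the furniture and walls round the work are solid. World frame = base frame: x ahead of the robot, y to its left, z up, the work surface at z = 0. Lengths are in mm, angles in rad, forces in N, time in s.
With the tool pointing down it reaches from about 350 to 950 mm from the base axis. Payload 17.4 kg.
Tool frame: the origin (TCP) lies midway between the tips of the shut fingers; the grasp point (between the pads) lies 19 mm behind it; z points along the fingers, y is the line along which they close (so a half turn about z gives the same grasp; the last joint's range is limited). The gripper opens to 93 mm and grips with 3 to 60 N. Pads are 15 mm wide; open, the fingers measure 128 mm over their backs; the gripper's body (75 mm by 188 mm) begins 65 mm behind the grasp point.
Start: joints at [1.093, 0.116, 1.442, -0, 1.584, -0.038], TCP at [287.395, 610.767, 218.646] pointing down, gripper open.
Joint ranges: [-2.83, 2.83], [-0.83, 2.19], [0.07, 2.5], [-1.14, 4.28], [0.01, 3], [-2.97, 2.97]. Speed limits (rad/s): [1.89, 1.89, 2.22, 3.14, 3.14, 3.14].

### API

Orientations are given as a unit quaternion [x, y, z, w].
In Python, from cell import state, snapshot, sign_off gives the robot as it stands.
- The arm moves only by the shell command python3 -m pendant 'ROWS' [FORCE]. ROWS is JSON, a list of rows, each a list of 3 entries, a list of its own where there are three numbers: the shift along the tool's x, y, z in m, then the turn, a rotation vector about the tool's x, y, z in rad, then the finger opening in m, from 0 to 0.093. In form: [[[dx, dy, dz], [rx, ry, rz], grip], ...]. A call has exactly 5 rows; each row shifts and turns the commanded pose from where the row before left it, along the tool's axes as they then stand; what a row does not reach is not made up. A row lasts 1/10 s, in which the tool goes at most 50 mm and 8.59 degrees, less where a joint would pass 70% of its speed; a pose out of reach is approached as far as the arm can. A call is refused whole if a number of a shift passes 0.05 or a number of a turn 0.15, either way. A call with a gripper value outside its range is refused whole. The fingers move at their own pace and stop on an object; FORCE is the grip in N (left out, the last holds). Time passes only in rows, so rows that do not move let the fingers close, or fill a call up. It gives the time, the measured TCP pose, the force, the opening and the grip force at its end, in the units of the state.
- state(): the state, without advancing time (a new reading comes with each control period).
- snapshot(name): name is "side" or "top"; returns a dict with "image" (384x512x3 uint8, red, green, blue), "K" (3x3 intrinsics, pixels), "rvec" (rotation vector, rad) and "tvec" (3), from world to camera coordinates, as OpenCV has them. Camera axes: x right, y down, z forward; pixel columns grow to the right and rows downward; lengths in mm; the calibration is good to about 2 mm. A picture is of the moment at which its call begins. There is no depth.
- sign_off(): hands the job in; it is judged then, once.
The state is a dict: "clock": time; "joint_positions": joint angles; "dq": joint speeds; "effort": joint torques, N m; "tool_pos": TCP position; "orientation": TCP orientation; "ft_force": force on the tool from outside, world axes, zero at the start; "torque": the same for the moment, N m; "finger_gap": finger opening in mm; "grasp_force": force on a finger pad.
Only numpy, scipy, OpenCV 4.12 (cv2) and the standard library are available. Lean on these libraries where they do the work, as an engineer would, in place of code of your own. Each camera call takes 0.05 s, during which the arm holds its last target. There are 200 camera calls.

## Working session

There is one attempt and no reset: what is moved stays moved. The work goes in short steps, Python scripts to look and compute and a shell command to move; the robot and the scene stay as the last step left them, time stands still between calls to the robot, and variables do not carry over. Pictures are saved under pics/ and viewed, at most 10 in all, crops included, and the job is handed in when it is done.

```bash
ls; mkdir -p pics
python3 - <<'E'
from cell import state,snapshot
import cv2,json
for n in("side","top"):
    s=snapshot(n); cv2.imwrite(f"pics/{n}0.png",cv2.resize(s["image"][:,:,::-1],(800,600),interpolation=cv2.INTER_CUBIC))
    print(n,s["K"],s["rvec"],s["tvec"])
print(state())
E
```

```text
pics
side [[392.08947983   0.         256.16726224]
 [  0.         392.08947983 186.8646718 ]
 [  0.           0.           1.        ]] [ 0.46699245  2.53300442 -1.50594127] [ 450.14572906   45.92511184 1288.01625234]
top [[442.19570533   0.         250.28454981]
 [  0.         442.19570533 188.48843467]
 [  0.           0.           1.        ]] [ 2.18793634 -2.16292469  0.10593435] [ -27.92903244  482.34123664 1117.69366793]
{'clock': 0.1, 'joint_positions': array([ 1.09321554e+00,  1.16429616e-01,  1.44221753e+00,  5.71278542e-06,
        1.58398912e+00, -3.78036456e-02]), 'dq': array([ 7.97393342e-04,  1.38645963e-03, -1.76610346e-04,  4.75474813e-04,
        7.19598151e-05,  1.44923344e-03]), 'effort': array([ 1.54475038e-03, -7.22886086e+01, -6.23866010e+01,  7.82038132e-02,
        2.28477601e-02, -8.90843103e-05]), 'tool_pos': array([287.29506596, 610.59977634, 217.9728256 ]), 'orientation': array([ 2.18120814e-01,  9.75921635e-01, -5.03851220e-04, -1.35744666e-04]), 'ft_force': array([ 0.2332472 ,  0.49833384, -0.09212853]), 'torque': array([-0.03233598, -0.00221235, -0.00835669]), 'grasp_force': 0.0, 'finger_gap': 93.38838687077502}
```

View pics/side0.png

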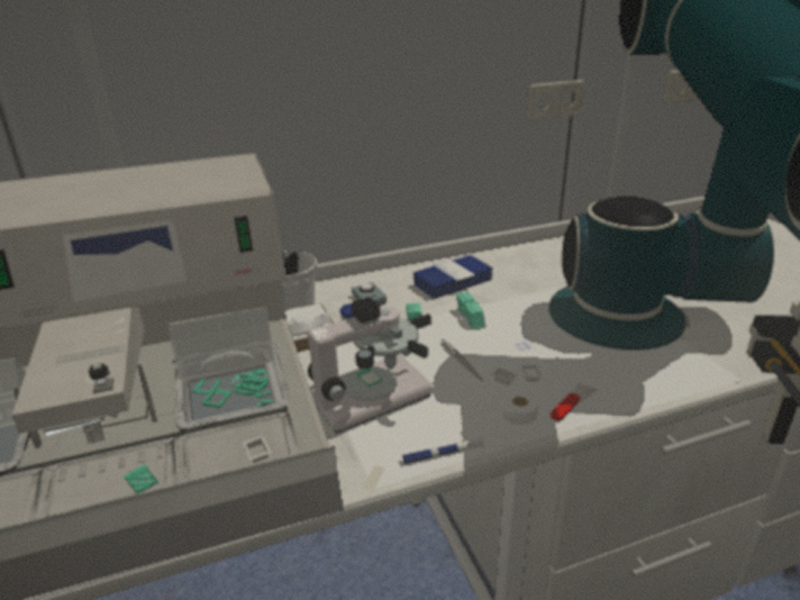

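View pics/top0.png

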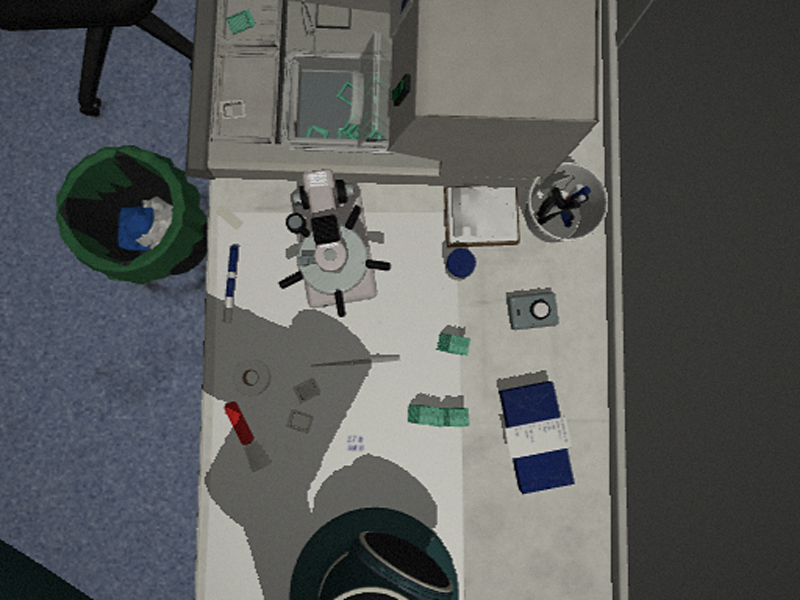

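Top view: the thumb pad is back-left (297,222), a plain lug is at the front (340,302), and the button is at (540,310). That makes two steps anticlockwise. I'll enlarge crops to measure.

```bash
cat > h.py <<'E'
import numpy as np,cv2
from cell import state,snapshot
def ray(s,uv,z):
    R=cv2.Rodrigues(np.array(s["rvec"],float))[0];t=np.array(s["tvec"]).ravel()
    d=R.T@np.linalg.inv(s["K"])@[*uv,1];c=-R.T@t
    return c+d*(z-c[2])/d[2]
def proj(s,P): return cv2.projectPoints(np.array(P,float).reshape(-1,3),np.array(s["rvec"],float),np.array(s["tvec"],float),s["K"],None)[0].reshape(-1,2)
def crop(s,x0,y0,w,h,k,name): cv2.imwrite(name,cv2.resize(s["image"][y0:y0+h,x0:x0+w,::-1],None,fx=k,fy=k,interpolation=cv2.INTER_CUBIC))
E
python3 - <<'E'
from h import *
s=snapshot("top"); crop(s,170,95,200,125,4,"pics/t1.png")
for k,z in(("axis",160),):print(ray(s,(331*.64,255*.64),z))
E
```

```text
[526.5886061   66.31025546 160.        ]
```

View pics/t1.png

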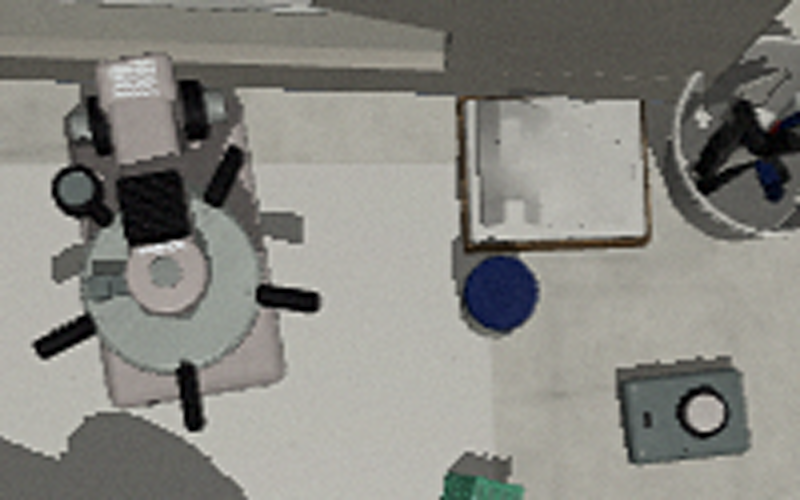

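Tips in crop: front (195,428), right (319,301), left (37,352), back right (236,150), thumb pad centre (77,192), button (704,411).

Run:
```python
from h import *
from scipy.optimize import least_squares as ls
s=snapshot("top"); f=lambda p:(np.array(p)+.5)/4-.5+[170,95]
obs=[((195,428),180,89),((319,301),252,89),((37,352),108,89),((236,150),324,89),((77,192),36,78)]
W=np.array([ray(s,f(o[0]),128)[:2] for o in obs])
m=lambda p:np.array([[p[0]+o[2]*np.cos(p[2]+np.radians(o[1])),p[1]+o[2]*np.sin(p[2]+np.radians(o[1]))] for o in obs])
r=ls(lambda p:(m(p)-W).ravel(),[526,66,0]);print(r.x,np.degrees(r.x[2]),(m(r.x)-W).round(1).tolist())
p=r.x;u=lambda a,R:(p[:2]+R*np.array([np.cos(p[2]+np.radians(a)),np.sin(p[2]+np.radians(a))])).round(1)
for a in range(150,246,12):print(a,u(a,79),u(a,130))
print("cam",u(0,34))
print("button",ray(s,f((704,411)),30),"jar",ray(s,f((500,293)),60))
R=cv2.Rodrigues(s["rvec"])[0];print("camera at",-R.T@s["tvec"])
st=state();print(st["tool_pos"],st["clock"])
```

```text
[5.27161665e+02 6.81718953e+01 1.88901316e-01] 10.823248177522716 [[-1.4, -0.6], [-0.6, -0.7], [-0.3, 0.9], [1.6, -0.4], [0.7, 0.9]]
150 [452.5  94.1] [404.4 110.9]
162 [448.8  78. ] [398.2  84.4]
174 [448.4  61.5] [397.6  57.2]
186 [451.5  45.3] [402.7  30.5]
198 [457.9  30.1] [413.3   5.5]
210 [467.4  16.5] [428.8 -16.8]
222 [479.4   5.2] [448.6 -35.4]
234 [493.6  -3.3] [471.9 -49.5]
cam [560.6  74.6]
button [ 461.95001746 -266.62576455   30.        ] jar [ 532.30273842 -132.76811696   60.        ]
camera at [ 376.31107401  -18.47824172 1157.89497145]
[287.33468031 610.64215177 218.16120484] 0.2
```

```bash
python3 -m pendant '[[[0,0,0],[0,0,-0.14],0],[[0,0,0],[0,0,-0.15],0],[[0,0,0],[0,0,-0.15],0],[[0,0,0],[0,0,-0.15],0],[[0,0,0],[0,0,-0.15],0]]' 20
cat >> h.py <<'E'
from scipy.spatial.transform import Rotation as Ro
def to(*targets):
    st=state();R=Ro.from_quat(st["orientation"]).as_matrix();p=st["tool_pos"]
    print("at",p.round(1),"F",st["ft_force"].round(1),"y-dir",np.degrees(np.arctan2(R[1,1],R[0,1])).round(1),"z",R[:,2].round(3),"gap",st["finger_gap"],st["clock"])
    for t in targets: print(t,"tool shift m",(R.T@(np.array(t)-p)/1000).round(4).tolist()); p=np.array(t)
E
python3 -c "
from h import *
to((448,96,218),(448,96,118))"
```

```text
clock: 0.7
tool_pos: [287.4, 610.7, 218.4]
orientation: [-0.153, 0.988, -0.0, -0.0]
ft_force: [0.7, 0.7, -0.5]
finger_gap: 57.9
grasp_force: 0.0
at [287.4 610.7 218.4] F [ 0.7  0.7 -0.5] y-dir 107.6 z [-0. -0. -1.] gap 57.941342624999734 0.7
(448, 96, 218) tool shift m [0.0021, -0.5392, 0.0006]
(448, 96, 118) tool shift m [-0.0, 0.0, 0.1]
```

```bash
python3 -m pendant '[[[0,-0.02,0],[0,0,0],0],[[0,-0.04,0],[0,0,0],0],[[0,-0.04,0],[0,0,0],0],[[0,-0.04,0],[0,0,0],0],[[0,-0.04,0],[0,0,0],0]]'
python3 -m pendant '[[[0,-0.04,0],[0,0,0],0],[[0,-0.04,0],[0,0,0],0],[[0,-0.04,0],[0,0,0],0],[[0,-0.04,0],[0,0,0],0],[[0,-0.04,0],[0,0,0],0]]' | grep pos
python3 -m pendant '[[[0,-0.04,0],[0,0,0],0],[[0,-0.04,0],[0,0,0],0],[[0,-0.04,0],[0,0,0],0],[[0,-0.025,0],[0,0,0],0],[[0,-0.01,0],[0,0,0],0]]' | grep pos
python3 -c "
from h import *
to((449,96,218),(449,96,118),(451,72,118))"
```

```text
clock: 1.2
tool_pos: [340.7, 437.3, 218.4]
orientation: [-0.15, 0.989, -0.0, -0.0]
ft_force: [1.2, -0.3, 1.1]
finger_gap: 17.5
grasp_force: 0.0
tool_pos: [399.8, 246.2, 218.7]
tool_pos: [445.9, 97.8, 218.6]
at [445.9  97.8 218.6] F [-0.   0.1  0. ] y-dir 107.1 z [ 0. -0. -1.] gap 0.41122006203279726 2.2
(449, 96, 218) tool shift m [-0.0024, -0.0026, 0.0006]
(449, 96, 118) tool shift m [-0.0, 0.0, 0.1]
(451, 72, 118) tool shift m [0.0051, -0.0235, 0.0]
```

```bash
python3 -m pendant '[[[-0.002,-0.002,0.01],[0,0,0],0],[[0,0,0.025],[0,0,0],0],[[0,0,0.03],[0,0,0],0],[[0,0,0.025],[0,0,0],0],[[0,0,0.01],[0,0,0],0]]'
python3 -c "
from h import *
to((449,78,118),(448.4,61.5,118),(451.5,45.3,118),(458,30,118),(467.4,16.5,118),(474,10,118))
s=snapshot('top');crop(s,170,95,110,110,5,'pics/t2.png')"
```

```text
clock: 2.7
tool_pos: [446.8, 99.4, 115.6]
orientation: [-0.15, 0.989, 0.0, -0.002]
ft_force: [0.3, 0.3, 0.4]
finger_gap: 0.7
grasp_force: 0.0
at [446.8  99.4 115.6] F [0.3 0.3 0.4] y-dir 107.3 z [-0.003 -0.    -1.   ] gap 0.676808045655731 2.7
(449, 78, 118) tool shift m [0.0043, -0.0211, -0.0024]
(448.4, 61.5, 118) tool shift m [0.0055, -0.0156, 0.0]
(451.5, 45.3, 118) tool shift m [0.0019, -0.0164, -0.0]
(458, 30, 118) tool shift m [-0.0017, -0.0165, -0.0]
(467.4, 16.5, 118) tool shift m [-0.005, -0.0157, -0.0]
(474, 10, 118) tool shift m [-0.0044, -0.0082, -0.0]
```

View pics/t2.png

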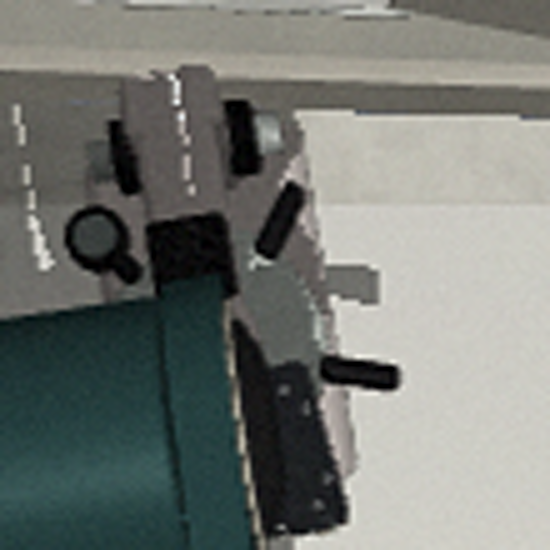

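The turret is unmoved and the gripper is in the gap. Now I'll sweep.

```bash
python3 -m pendant '[[[0.002,-0.010,-0.002],[0,0,0],0],[[0.002,-0.011,0],[0,0,0],0],[[0.003,-0.008,0],[0,0,0],0],[[0.003,-0.008,0],[0,0,0],0],[[0.001,-0.008,0],[0,0,0],0]]' | egrep 'clock|pos|force'
python3 -m pendant '[[[0.001,-0.008,0],[0,0,0],0],[[-0.001,-0.008,0],[0,0,0],0],[[-0.001,-0.008,0],[0,0,0],0],[[-0.002,-0.008,0],[0,0,0],0],[[-0.003,-0.008,0],[0,0,0],0]]' | egrep 'pos|force'
python3 -m pendant '[[[-0.003,-0.006,0],[0,0,0],0],[[-0.002,-0.004,0],[0,0,0],0],[[0,0,0],[0,0,0],0],[[0,0,0],[0,0,0],0],[[0,0,0],[0,0,0],0]]' | egrep 'pos|force'
python3 -c "
from h import *
to((467.4,16.5,118))
s=snapshot('top');crop(s,170,95,110,110,5,'pics/t3.png')"
```

```text
clock: 3.25
tool_pos: [451.5, 51.6, 121.8]
ft_force: [2.9, 5.8, 4.2]
grasp_force: 3.4
tool_pos: [468.6, 14.9, 120.4]
ft_force: [0.0, 2.6, 0.9]
grasp_force: 0.7
tool_pos: [476.1, 7.8, 120.6]
ft_force: [0.1, -0.5, -0.2]
grasp_force: 0.0
at [476.1   7.8 120.6] F [ 0.1 -0.5 -0.2] y-dir 107.2 z [-0.  0. -1.] gap 0.4840550316325444 4.25
(467.4, 16.5, 118) tool shift m [0.0057, 0.0109, 0.0026]
```

View pics/t3.png

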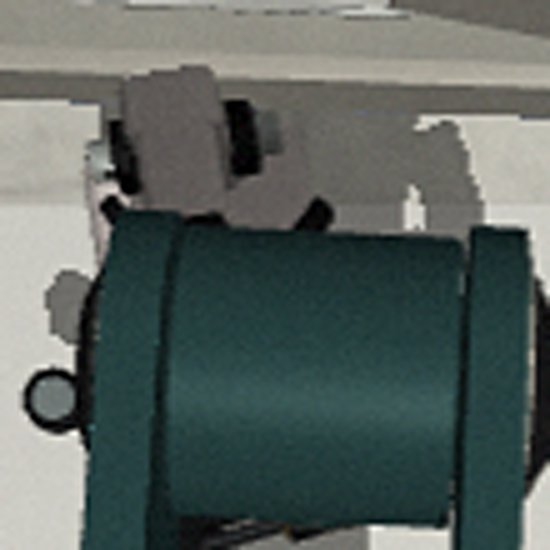

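Step one clicked: the thumb pad is now at left (52,398). Going back over the next front lug.

```bash
python3 -m pendant '[[[0.005,0,-0.01],[0,0,0],0],[[0.005,0,-0.02],[0,0,0],0],[[0,0,-0.02],[0,0,0],0],[[0,0.005,-0.005],[0,0,0],0],[[0,0.015,0],[0,0,0],0]]' | egrep 'clock|pos|force'
python3 -m pendant '[[[0,0.02,0],[0,0,0],0],[[0,0.02,0],[0,0,0],0],[[-0.005,0.02,0],[0,0,0],0],[[-0.005,0.01,0],[0,0,0],0],[[0,0.002,0],[0,0,0],0]]' | egrep 'pos|force'
python3 -c "
from h import *
to((449,98,175),(449,98,118))
s=snapshot('top');crop(s,170,95,110,110,5,'pics/t4.png')"
```

```text
clock: 4.8
tool_pos: [460.9, 23.6, 176.8]
ft_force: [0.2, -0.6, -0.0]
grasp_force: 0.0
tool_pos: [448.9, 96.5, 175.4]
ft_force: [-0.6, 0.0, -0.5]
grasp_force: 0.0
at [448.9  96.5 175.4] F [-0.6  0.  -0.5] y-dir 107.3 z [-0. -0. -1.] gap 0.32942085765181295 5.3
(449, 98, 175) tool shift m [-0.0005, 0.0015, 0.0004]
(449, 98, 118) tool shift m [-0.0, -0.0, 0.057]
```

```bash
python3 -m pendant '[[[0,0.002,0.01],[0,0,0],0],[[0,0,0.02],[0,0,0],0],[[0,0,0.017],[0,0,0],0],[[0,0,0.008],[0,0,0],0],[[0,0,0],[0,0,0],0]]' | egrep 'clock|pos|force'
python3 -m pendant '[[[0.002,-0.010,0],[0,0,0],0],[[0.002,-0.011,0],[0,0,0],0],[[0.003,-0.008,0],[0,0,0],0],[[0.003,-0.008,0],[0,0,0],0],[[0.001,-0.008,0],[0,0,0],0]]' | egrep 'clock|pos|force'
python3 -m pendant '[[[0.001,-0.008,0],[0,0,0],0],[[-0.001,-0.008,0],[0,0,0],0],[[-0.001,-0.008,0],[0,0,0],0],[[-0.002,-0.008,0],[0,0,0],0],[[-0.003,-0.008,0],[0,0,0],0]]' | egrep 'pos|force'
python3 -m pendant '[[[-0.003,-0.006,0],[0,0,0],0],[[-0.002,-0.004,0],[0,0,0],0],[[0,0,0],[0,0,0],0],[[0,0,0],[0,0,0],0],[[0.005,0,-0.01],[0,0,0],0]]' | egrep 'pos|force'
python3 -m pendant '[[[0.005,-0.002,-0.02],[0,0,0],0],[[0.005,0,-0.03],[0,0,0],0],[[0.01,0,-0.03],[0,0,0],0],[[0.01,-0.01,-0.01],[0,0,0],0],[[0,-0.02,0],[0,0,0],0]]' | egrep 'pos|force'
python3 -c "
from h import *
to((462,-266.6,200),(462,-266.6,50))"
```

```text
clock: 5.85
tool_pos: [447.9, 96.9, 119.3]
ft_force: [0.6, 0.1, 0.3]
grasp_force: 0.0
clock: 6.35
tool_pos: [451.6, 50.5, 121.6]
ft_force: [-0.1, 0.4, 2.1]
grasp_force: 1.1
tool_pos: [469.0, 14.0, 120.4]
ft_force: [0.2, 0.2, 0.3]
grasp_force: 0.0
tool_pos: [471.1, 5.4, 129.8]
ft_force: [-0.7, 0.9, 1.0]
grasp_force: 0.0
tool_pos: [452.0, -34.4, 223.2]
ft_force: [0.5, 0.2, -0.2]
grasp_force: 0.0
at [452.  -34.4 223.2] F [ 0.5  0.2 -0.2] y-dir 107.3 z [ 0.004 -0.    -1.   ] gap 0.08519538761407847 7.85
(462, -266.6, 200) tool shift m [0.0596, -0.2246, 0.0233]
(462, -266.6, 50) tool shift m [0.0005, 0.0002, 0.15]
```

```bash
python3 -m pendant '[[[0.008,-0.03,0],[0,0,0],0],[[0.01,-0.04,0],[0,0,0],0],[[0.01,-0.04,0],[0,0,0],0],[[0.01,-0.04,0],[0,0,0],0],[[0.01,-0.04,0],[0,0,0],0]]' | egrep 'pos|force'
python3 -m pendant '[[[0.008,-0.024,0.02],[0,0,0],0],[[0.004,-0.01,0.03],[0,0,0],0],[[0,0,0.03],[0,0,0],0],[[0,0,0.02],[0,0,0],0],[[0,0,0],[0,0,0],0]]' | egrep 'pos|force'
python3 - <<'E'
from h import *
to((462,-266.6,50),(462,-266.6,24))
s=snapshot('top');crop(s,170,95,200,125,4,'pics/t5.png')
s=snapshot('side');crop(s,180,150,160,120,5,'pics/s5.png')
E
```

```text
tool_pos: [462.0, -231.9, 220.7]
ft_force: [-0.0, 0.5, -0.1]
grasp_force: 0.0
tool_pos: [459.8, -265.6, 117.7]
ft_force: [0.4, -1.0, 0.7]
grasp_force: 0.0
at [ 459.8 -265.6  117.7] F [ 0.4 -1.   0.7] y-dir 107.2 z [-0.004  0.002 -1.   ] gap 0.02604774483082556 8.85
(462, -266.6, 50) tool shift m [-0.002, -0.0019, 0.0677]
(462, -266.6, 24) tool shift m [-0.0001, -0.0001, 0.026]
```

View pics/t5.png

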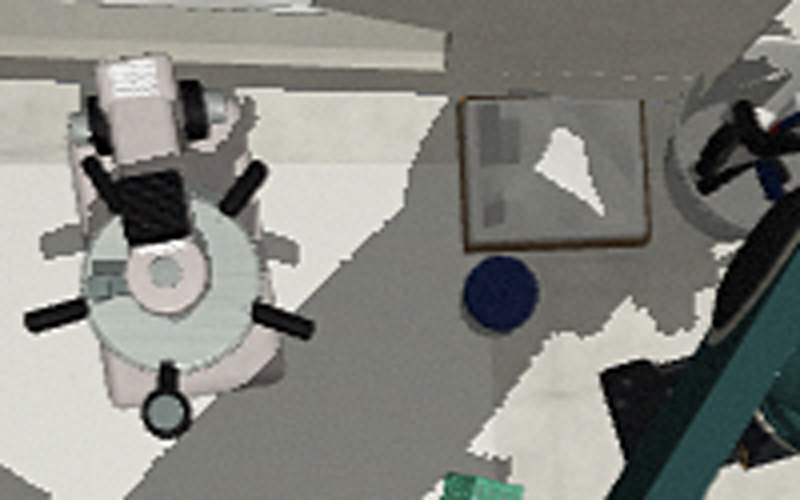

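View pics/s5.png

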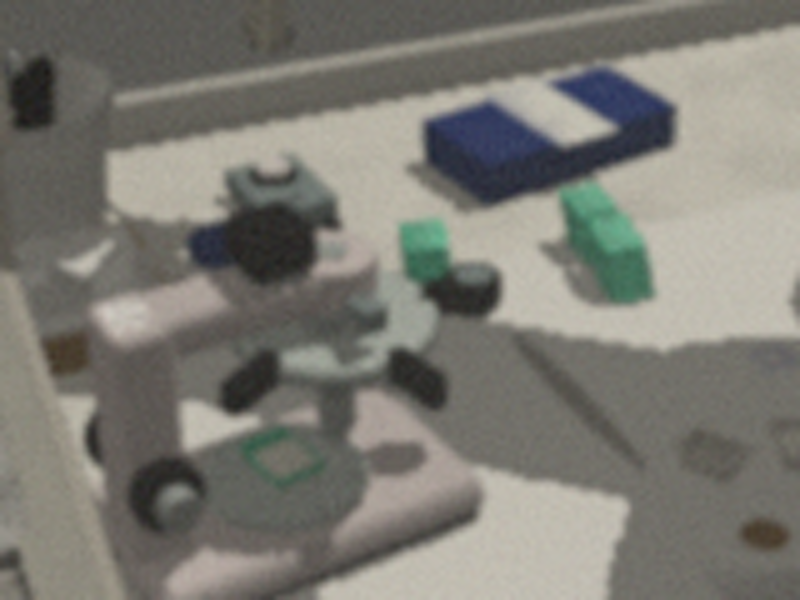

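```bash
cat > fit.py <<'E'
from h import *
from scipy.optimize import least_squares as ls
def fit(s,obs,k=4):
    # obs: pixel in crop, nominal microscope angle, radius
    W=np.array([ray(s,(np.array(o[0])+.5)/k-.5+[170,95],128)[:2]-[527.2,68.2] for o in obs])
    a=np.degrees(np.arctan2(W[:,1],W[:,0]))-10.82-[o[1] for o in obs]
    print("off-click deg",((a+180)%360-180).round(1),"r",np.hypot(*W.T).round(1))
E
python3 - <<'E'
from fit import *
s=snapshot("top");fit(s,[((166,412),180,78),((313,332),252,89),((25,322),108,89),((260,165),324,89)])
crop(s,170,95,110,110,5,'pics/t6.png')
# image-code check of change vs t5
a=cv2.imread('pics/t5.png');c=cv2.resize(s["image"][95:220,170:370,::-1],None,fx=4,fy=4,interpolation=cv2.INTER_CUBIC)
print(cv2.absdiff(a,c)[:,:340].mean(), (cv2.absdiff(a,c)[:,:340].max(2)>60).sum())
E
```

```text
off-click deg [-11.5 -11.8 -12.3 -11.3] r [76.9 89.1 88.2 87.1]
2.1437313725490195 253
```

```bash
python3 -m pendant '[[[0,0,0],[0,0,0],0],[[0,0,0],[0,0,0],0],[[0,0,0],[0,0,0],0],[[0,0,0],[0,0,0],0],[[0,0,0],[0,0,0],0]]' | egrep 'clock'
python3 - <<'E'
from fit import *
s=snapshot("top");g=lambda p,z:ray(s,(np.array(p)+.5)/4-.5+[170,95],z)
n=g((165,271),160)
for p,z in(((137,58),160),((136,110),160),((155,207),190)):
    d=g(p,z)-n;print(d.round(1),np.degrees(np.arctan2(d[1],d[0])))
print(n)
a=cv2.imread('pics/t6.png');c=cv2.resize(s["image"][95:205,170:280,::-1],None,fx=5,fy=5,interpolation=cv2.INTER_CUBIC)
print((cv2.absdiff(a,c).max(2)>60).sum())
cv2.imwrite('pics/t7.png',c)
E
```

```text
clock: 9.5
[123.7  18.5   0. ] 8.527754707496378
[93.2 18.5  0. ] 11.2168325657998
[31.2  3.6 30. ] 6.633046661140753
[528.45992645  68.54455317 160.        ]
20
```

View pics/t7.png

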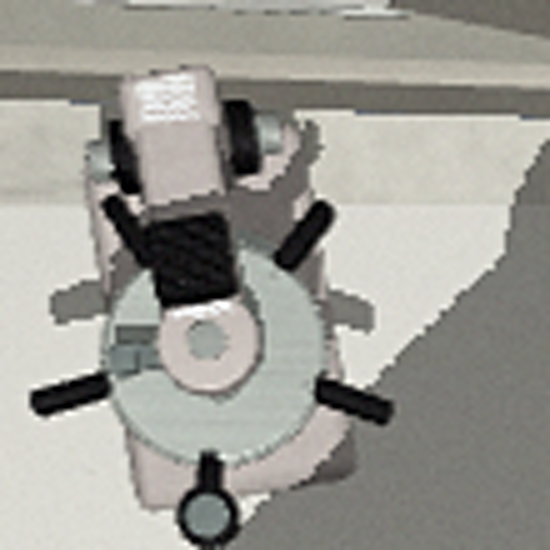

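Front pad at (208,515): the turret stands about 11° short of click (a roller drag effect). I'll nudge the pad the rest of the way from its left side.

```bash
python3 -m pendant '[[[0,0,-0.02],[0,0,0.06],0],[[0,0,-0.03],[0,0,0.06],0],[[0,0,-0.03],[0,0,0],0],[[0,0,-0.02],[0,0,0],0],[[0,0,-0.005],[0,0,0],0]]' | egrep 'pos|force'
python3 -c "
from h import *
to((400,0,220),(439.4,115.4,220),(439.4,115.4,118),(444.7,86.4,118))"
```

```text
tool_pos: [462.0, -266.3, 228.1]
ft_force: [1.1, -0.2, -0.2]
grasp_force: 0.0
at [ 462.  -266.3  228.1] F [ 1.1 -0.2 -0.2] y-dir 100.3 z [ 0.003 -0.002 -1.   ] gap 0.5590889851310222 10.05
(400, 0, 220) tool shift m [0.0132, 0.2731, 0.0074]
(439.4, 115.4, 220) tool shift m [-0.0595, 0.1065, -0.0001]
(439.4, 115.4, 118) tool shift m [0.0002, 0.0002, 0.102]
(444.7, 86.4, 118) tool shift m [-0.0, -0.0295, 0.0001]
```

```bash
python3 -m pendant '[[[0,0.02,0],[0,0,0],0],[[0,0.04,0],[0,0,0],0],[[0,0.04,0],[0,0,0],0],[[0,0.04,0],[0,0,0],0],[[0,0.04,0],[0,0,0],0]]' | egrep 'pos'
python3 -m pendant '[[[-0.006,0.04,0],[0,0,0],0],[[-0.01,0.04,0],[0,0,0],0],[[-0.01,0.04,0],[0,0,0],0],[[-0.01,0.04,0],[0,0,0],0],[[-0.01,0.03,0],[0,0,0],0]]' | egrep 'pos'
python3 -m pendant '[[[0,0.01,0.02],[0,0,0],0],[[0,0,0.03],[0,0,0],0],[[0,0,0.03],[0,0,0],0],[[0,0,0.02],[0,0,0],0],[[0,0,0.007],[0,0,0],0]]' | egrep 'pos|force'
python3 -c "
from h import *
to((439.4,115.4,118),(444.7,86.4,118))"
```

```text
tool_pos: [427.9, -86.8, 224.0]
tool_pos: [439.0, 108.9, 224.2]
tool_pos: [436.6, 116.3, 115.2]
ft_force: [-0.3, 0.1, 0.4]
grasp_force: 0.0
at [436.6 116.3 115.2] F [-0.3  0.1  0.4] y-dir 100.3 z [-0.004 -0.001 -1.   ] gap 0.4595065416771556 11.55
(439.4, 115.4, 118) tool shift m [-0.0026, -0.0014, -0.0028]
(444.7, 86.4, 118) tool shift m [-0.0, -0.0295, 0.0]
```

```bash
python3 -m pendant '[[[-0.002,-0.004,-0.003],[0,0,0],0],[[0,-0.006,0],[0,0,0],0],[[0,-0.005,0],[0,0,0],0],[[0,-0.003,0],[0,0,0],0],[[0,-0.002,0],[0,0,0],0]]' | egrep 'pos|force'
python3 -m pendant '[[[0,-0.002,0],[0,0,0],0],[[0,-0.002,0],[0,0,0],0],[[0,-0.002,0],[0,0,0],0],[[0,-0.001,0],[0,0,0],0],[[0,0,0],[0,0,0],0]]' | egrep 'pos|force'
python3 -m pendant '[[[0,-0.002,0],[0,0,0],0],[[0,-0.001,0],[0,0,0],0],[[0,-0.001,0],[0,0,0],0],[[0,0,0],[0,0,0],0],[[0,0,0],[0,0,0],0]]' | egrep 'pos|force'
python3 -c "
from h import *
to((444.7,86.4,118))"
```

```text
tool_pos: [444.4, 96.3, 122.1]
ft_force: [0.1, -0.1, -0.7]
grasp_force: 0.0
tool_pos: [445.4, 89.8, 121.6]
ft_force: [1.0, 0.2, 0.2]
grasp_force: 0.0
tool_pos: [446.1, 86.0, 121.7]
ft_force: [0.0, 0.2, -0.5]
grasp_force: 0.0
at [446.1  86.  121.7] F [ 0.   0.2 -0.5] y-dir 100.3 z [ 0.  0. -1.] gap 0.7333691475185435 13.05
(444.7, 86.4, 118) tool shift m [0.0013, 0.0007, 0.0037]
```

```bash
cat >> fit.py <<'E'
def ang(im,s,noms=(252,108,324)):
    g=im[...,:].astype(float).sum(2);out=[]
    for nom in noms:
        sc=[]
        for th in np.arange(-40,40,.5):
            a=np.radians(10.82+nom+th)
            P=[[527.2+r*np.cos(a),68.2+r*np.sin(a),128] for r in np.arange(66,88,1.)]
            uv=proj(s,P).astype(np.float32)
            sc.append(cv2.remap(g.astype(np.float32),uv[:,0],uv[:,1],cv2.INTER_LINEAR).mean())
        i=int(np.argmin(sc)); lo=[k for k in range(len(sc)) if sc[k]<sc[i]+60]
        out.append((nom,-40+.5*np.mean(lo),round(sc[i]),len(lo)))
    print(out)
E
python3 - <<'E'
from fit import *
s=snapshot("top");c=cv2.resize(cv2.imread('pics/t7.png')[:,:,::-1],(110,110),interpolation=cv2.INTER_AREA)
im=s["image"].copy();im[95:205,170:280]=c;ang(im,s);ang(s["image"],s)
E
```

```text
[(252, np.float64(-12.0), 54, 15), (108, np.float64(-11.5), 55, 15), (324, np.float64(-11.75), 45, 14)]
[(252, np.float64(-21.723684210526315), 38, 38), (108, np.float64(-25.75), 84, 52), (324, np.float64(-0.25), 22, 14)]
```

The back-right lug now reads −0.25°. I'll back off, move to the button and remeasure.

```bash
python3 -m pendant '[[[0,0.006,0],[0,0,0],0],[[0,0.015,0],[0,0,0],0],[[0,0.01,-0.02],[0,0,0],0],[[0,0,-0.03],[0,0,0],0],[[0,0,-0.03],[0,0,0],0]]' | egrep 'pos|force'
python3 -m pendant '[[[0.01,0,-0.02],[0,0,0],0],[[0.01,-0.02,0],[0,0,0],0],[[0.01,-0.04,0],[0,0,0],0],[[0.01,-0.04,0],[0,0,0],0],[[0.006,-0.04,0],[0,0,0],0]]' | egrep 'pos'
python3 -m pendant '[[[0,-0.04,0],[0,0,0],0],[[0,-0.04,0],[0,0,0],0],[[0,-0.04,0],[0,0,0],0],[[0,-0.04,0],[0,0,0],0],[[0,-0.04,0],[0,0,0],0]]' | egrep 'pos'
python3 - <<'E'
from fit import *
to((462,-266.6,120))
s=snapshot("top");ang(s["image"],s)
E
```

```text
tool_pos: [440.1, 117.1, 202.4]
ft_force: [0.1, 0.4, -0.3]
grasp_force: 0.0
tool_pos: [419.9, -30.4, 222.0]
tool_pos: [456.4, -227.7, 221.7]
at [ 456.4 -227.7  221.7] F [ 0.5 -0.2 -0.2] y-dir 100.3 z [ 0. -0. -1.] gap 0.3273420146289239 14.6
(462, -266.6, 120) tool shift m [0.0015, -0.0392, 0.1017]
[(252, np.float64(-0.25), 37, 16), (108, np.float64(-0.1153846153846132), 38, 13), (324, np.float64(-0.25), 41, 14)]
```

```bash
python3 -m pendant '[[[0.001,-0.02,0],[0,0,0],0],[[0,-0.019,0.02],[0,0,0],0],[[0,0,0.04],[0,0,0],0],[[0,0,0.04],[0,0,0],0],[[0,0,0.02],[0,0,0],0]]' | egrep 'pos'
python3 -m pendant '[[[0,0,0.03],[0,0,0],0],[[0,0,0.02],[0,0,0],0],[[0,0,0.008],[0,0,0],0],[[0,0,0],[0,0,0],0],[[0,0,0],[0,0,0],0]]' | egrep 'pos|force'
python3 -c "
from h import *
to((462,-266.6,30),(462,-266.6,24))"
```

```text
tool_pos: [461.3, -263.8, 98.1]
tool_pos: [462.8, -264.9, 44.7]
ft_force: [1.2, 0.3, -0.1]
grasp_force: 0.0
at [ 462.8 -264.9   44.7] F [ 1.2  0.3 -0.1] y-dir 100.3 z [ 0.001 -0.001 -1.   ] gap 0.580771794993059 15.65
(462, -266.6, 30) tool shift m [0.0011, -0.0015, 0.0147]
(462, -266.6, 24) tool shift m [0.0, 0.0, 0.006]
```

```bash
python3 -m pendant '[[[0.001,-0.0015,0.005],[0,0,0],0],[[0,0,0.005],[0,0,0],0],[[0,0,0.002],[0,0,0],0],[[0,0,0],[0,0,0],0],[[0,0,0],[0,0,0],0]]' | egrep 'pos|force'
python3 -m pendant '[[[0,0,0.002],[0,0,0],0],[[0,0,0.002],[0,0,0],0],[[0,0,0.002],[0,0,0],0],[[0,0,0],[0,0,0],0],[[0,0,0],[0,0,0],0]]' | egrep 'pos|force'
python3 -m pendant '[[[0,0,0.001],[0,0,0],0],[[0,0,0.001],[0,0,0],0],[[0,0,0],[0,0,0],0],[[0,0,0],[0,0,0],0],[[0,0,0],[0,0,0],0]]' | egrep 'pos|force'
```

```text
tool_pos: [461.6, -266.5, 31.7]
ft_force: [-0.0, -0.3, 0.5]
grasp_force: 0.0
tool_pos: [461.7, -266.6, 25.9]
ft_force: [0.2, 0.3, 4.2]
grasp_force: 2.2
tool_pos: [461.9, -266.8, 25.0]
ft_force: [-3.5, 1.4, 17.4]
grasp_force: 8.9
```

The button has bottomed out: 4.2 N at 25.9 mm matches the spring, then 17 N at 25.0 mm. Releasing and clearing.

```bash
python3 -m pendant '[[[0,0,-0.003],[0,0,0],0],[[0,0,-0.004],[0,0,0],0],[[0,0,-0.01],[0,0,0],0],[[0,0,-0.03],[0,0,0],0],[[0,0,-0.03],[0,0,0],0]]' | egrep 'pos|force'
python3 -m pendant '[[[0,0,-0.04],[0,0,0],0],[[0,0,-0.04],[0,0,0],0],[[0.03,0.03,-0.02],[0,0,0],0],[[0.03,0.03,0],[0,0,0],0],[[0.03,0.03,0],[0,0,0],0]]' | egrep 'pos|force'
python3 -m pendant '[[[0.03,0.02,0],[0,0,0],0],[[0.03,0.01,0],[0,0,0],0],[[0,0,0],[0,0,0],0],[[0,0,0],[0,0,0],0],[[0,0,0],[0,0,0],0]]' | egrep 'pos|force'
python3 - <<'E'
from fit import *
s=snapshot("top");ang(s["image"],s);crop(s,170,95,200,125,4,'pics/t9.png')
E
```

```text
tool_pos: [460.9, -266.1, 101.2]
ft_force: [0.7, -0.3, 0.3]
grasp_force: 0.0
tool_pos: [355.6, -193.2, 201.2]
ft_force: [0.4, 0.3, 1.6]
grasp_force: 0.0
tool_pos: [292.9, -175.4, 200.7]
ft_force: [-0.7, 0.2, 0.9]
grasp_force: 0.0
[(252, np.float64(-0.25), 33, 16), (108, np.float64(0.0), 34, 15), (324, np.float64(-0.25), 30, 14)]
```

View pics/t9.png

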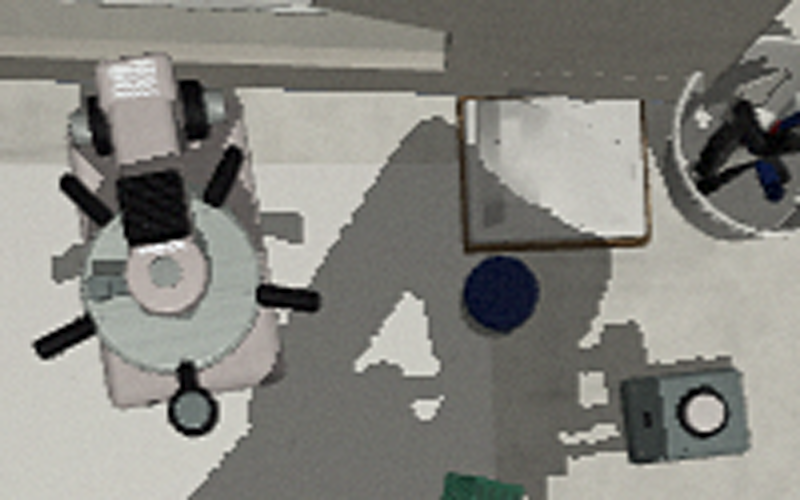

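The thumb pad points to the front at (193,410), the turret is at click, the button is up at (704,411), and the box hasn't moved.

```bash
python3 -c "
from cell import sign_off
print(sign_off())"
```

```text
the job is handed in; nothing more can be done
None
```

The shortest objective is in the light path, within about 0.3° of click, with the thumb pad to the front; the release button was then pressed fully down and came up again, and the job is handed in.

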